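# Finish the parts-case layer and present the bearing tray

## Robot

A 6-joint arm with a two-finger parallel gripper is mounted at the origin on the work surface. World frame = base frame: x ahead of the robot, y to its left, z up, the work surface at z = 0. Lengths are in mm, angles in rad, forces in N, time in s.
With the tool pointing down it reaches from about 275 to 825 mm from the base axis. Payload 5.2 kg.
Tool frame: the origin (TCP) lies at the very end of the fingers, on their centre line; the grasp point (between the pads) lies 19 mm behind it; z points along the fingers, y is the line along which they close (so a half turn about z gives the same grasp; the last joint's range is limited). The gripper opens to 93 mm and grips with 3 to 60 N. Pads are 15 mm wide; open, the fingers measure 128 mm over their backs; the gripper's body (75 mm by 188 mm) begins 65 mm behind the grasp point.
Start: joints at [-1.4, 0.259, 1.535, -0, 1.348, -0.203], TCP at [200.856, -512.017, 218.653] pointing down, gripper open.
Joint ranges: [-3.14, 3.14], [-0.91, 2.08], [0.19, 2.58], [-1.22, 4.36], [0.22, 2.71], [-3.12, 3.12]. Speed limits (rad/s): [2.57, 2.57, 3.14, 3.14, 3.14, 3.14].

## Interface

Orientations are given as a unit quaternion [x, y, z, w].
In Python, from bench import sensors, optics, job gives the robot as it stands.
- The arm moves only by the tool play_rows, never from a script. Its argument "motion" is a list of rows, each a list of 2 entries, a list of its own where there are three numbers: the shift along the tool's x, y, z in m, then the turn about the tool's z in degrees. A call has 1 to 8 rows; each row is the pose to reach, as a shift and turn from the pose commanded when the call began, along the tool's axes at that moment; what a row does not reach only later rows make up. A row lasts 1/8 s, in which the tool goes at most 62.5 mm and 10.7 degrees, less where a joint would pass 70% of its speed; a pose out of reach is approached as far as the arm can. A call with a gripper value outside its range is refused whole. "gripper" is the closure, from 0 (fully open) to 1 (shut), set as the call begins (left out, the last holds). The fingers move at their own pace and stop on an object; "squeeze" is the grip in N (left out, the last holds). Time passes only in rows, so rows that repeat a pose let the fingers close. It gives the time, the measured TCP pose, the force, the opening and the grip force at its end, in the units of the state.
- sensors.sense(): the state, without advancing time (a new reading comes with each control period).
- optics.camera(name): name is "side" or "top"; returns a dict with "image" (420x560x3 uint8, red, green, blue), "depth" (420x560 float32, mm along the optical axis (not along the pixel's ray), 0 where there is no reading), "mtx" (3x3 intrinsics, pixels), "camera_from_world" (4x4, takes a point from world to camera coordinates). Camera axes: x right, y up, looking along -z (the intrinsics and any distortion apply to the point x, -y, -z); pixel columns grow to the right and rows downward; lengths in mm; the calibration is good to about 2 mm. A picture is of the moment at which its call begins.
- job.finish_job(): hands the job in; it is judged then, once.
The state is a dict: "t": time; "qpos": joint angles; "joint_velocities": joint speeds; "joint_torque": joint torques, N m; "tcp_pos": TCP position; "tcp_rot": TCP orientation; "force": force on the tool from outside, world axes, zero at the start; "moment": the same for the moment, N m; "grip_width": finger opening in mm; "gripper_force": force on a finger pad.
Only numpy, scipy, OpenCV 4.12 (cv2) and the standard library are available. Lean on these libraries where they do the work, as an engineer would, in place of code of your own. Each camera call takes 0.05 s, during which the arm holds its last target. There are 200 camera calls.

## Task

Finish the layer on the plywood slab: set the orange-lidded and the yellow-lidded parts case, either in either place, flat into its two empty red-outlined places so that the four cases interlock as a pinwheel, and let them go. Then take the green bearing tray by its black handle and bring it over the middle of the layer, near level all the way so that the loose steel ball stays in its pocket, and without touching the ball. Finish while still holding the tray there, level and still, clear above the case grips but no more than 10 cm over them; leave the blue cases and the other things on the bench where they are.

Things in the scene. Friction and masses are not known exactly. Their poses are not given: they have to be found in the camera images.
- slab: fixed plywood slab 180 x 180 mm, top 18 mm above the bench, with four red rectangle outlines (96 x 60 mm) in a pinwheel around a middle 40 mm square, 4 mm between neighbours. Origin: centre of its underside, on the bench; z up. slot0 and slot2 (empty at the start) have their long side along slab x, slot1 and slot3 (filled by blue cases) along slab y
- slot0 (a point): point on the slab's top face (18 mm above the bench): centre of the red-outlined place for a case with its long side along slab x; empty at the start. It lies 32 mm to -x and 50 mm to -y of the slab's centre; its axes are the slab's
- slot1 (a point): point on the slab's top face (18 mm above the bench): centre of the red-outlined place for a case with its long side along slab y; filled by a blue case. It lies 50 mm to +x and 32 mm to -y of the slab's centre; its axes are the slab's
- slot2 (a point): point on the slab's top face (18 mm above the bench): centre of the red-outlined place for a case with its long side along slab x; empty at the start. It lies 32 mm to +x and 50 mm to +y of the slab's centre; its axes are the slab's
- slot3 (a point): point on the slab's top face (18 mm above the bench): centre of the red-outlined place for a case with its long side along slab y; filled by a blue case. It lies 50 mm to -x and 32 mm to +y of the slab's centre; its axes are the slab's
- case_a: parts case 96 (its x) x 60 (its y) x 34 mm high, white, lid orange, about 0.3 kg; a grip rib in orange stands on the lid's middle, 44 mm long along x, 14 mm thick along y, 34 to 68 mm above the underside, to be pinched along y from above. Origin: centre of the underside, z up. Same either way round. Loose on the bench at the start.
- case_b: parts case 96 (its x) x 60 (its y) x 34 mm high, white, lid yellow, about 0.3 kg; a grip rib in yellow stands on the lid's middle, 44 mm long along x, 14 mm thick along y, 34 to 68 mm above the underside, to be pinched along y from above. Origin: centre of the underside, z up. Same either way round. Loose on the bench at the start.
- case_c: parts case 96 (its x) x 60 (its y) x 34 mm high, white, lid blue, about 0.3 kg; a grip rib in blue stands on the lid's middle, 44 mm long along x, 14 mm thick along y, 34 to 68 mm above the underside, to be pinched along y from above. Origin: centre of the underside, z up. Same either way round. Stands loose in slot1 already, its x along slab y.
- case_d: parts case 96 (its x) x 60 (its y) x 34 mm high, white, lid blue, about 0.3 kg; a grip rib in blue stands on the lid's middle, 44 mm long along x, 14 mm thick along y, 34 to 68 mm above the underside, to be pinched along y from above. Origin: centre of the underside, z up. Same either way round. Stands loose in slot3 already, its x along slab y.
- tray: green tray 146 (x) x 86 (y) mm, floor 8 and outer lip 14 mm above the underside, about 0.3 kg. Upright black handle plate across its middle: 14 mm thick along x, 50 mm wide along y, top 74 mm up; pinch it along x from above. The ball's white-bottomed pocket lies to -x; a fixed flat steel bearing (radius 19, top 19 mm up) to +x. Origin: centre of underside, z up
- handle (a point): point in the middle of the tray's handle, 58 mm above the tray's underside and 16 mm below the handle's top; turns with the tray; a good grasp point. With fingers reaching 19 mm lower it still clears the ball, whose top is 23 mm above the underside
- pocket (a point): centre of the seated ball in its pocket on the tray, 46 mm to -x of the tray's middle and 14 mm above its underside. Pocket 25 mm across, 3 mm deep; the ball can roll about 6 mm in it and climbs out if the tray tips past about 45 degrees or is jerked
- ball_center (a point): centre of the loose steel ball, 18 mm diameter, 24 g
- wrench: steel wrench 170 mm long lying on the bench; leave alone
- screwdriver: screwdriver 160 mm long lying on the bench near the robot; leave alone
- mug: red mug, 85 mm high, 76 mm across; leave alone
- grease_jar: grease jar, 70 mm high, 64 mm across; leave alone
- hub: upright aluminium wheel hub, 75 mm high, 52 mm across; leave alone
- lockring: dark steel ring lying flat, 56 mm across, 10 mm high; leave alone
- ball: the loose steel ball itself (see ball_center); its axes turn as it rolls
Things that resemble listed ones, but are neither listed nor needed, are in the scene too. Of the things that look like the tray, the middle-sized one is meant.

How it is judged (in metres and radians):
On the way, in this order (a step that is already met when the one before it is completed fails the run):
1. the orange or the yellow case stands flat in an empty place of the pattern, let go ((((horizontal distance between case_a and slot0 below 0.012 m and angle between the x axis of case_a and the x axis of slab, either way round below 0.14 rad and angle between case_a's own z axis and vertical below 0.06 rad and z of case_a in the frame of slab between 0.013 and 0.023 m) and contact force between the fingers and case_a below 0.1 N) or ((horizontal distance between case_a and slot2 below 0.012 m and angle between the x axis of case_a and the x axis of slab, either way round below 0.14 rad and angle between case_a's own z axis and vertical below 0.06 rad and z of case_a in the frame of slab between 0.013 and 0.023 m) and contact force between the fingers and case_a below 0.1 N) or ((horizontal distance between case_b and slot0 below 0.012 m and angle between the x axis of case_b and the x axis of slab, either way round below 0.14 rad and angle between case_b's own z axis and vertical below 0.06 rad and z of case_b in the frame of slab between 0.013 and 0.023 m) and contact force between the fingers and case_b below 0.1 N) or ((horizontal distance between case_b and slot2 below 0.012 m and angle between the x axis of case_b and the x axis of slab, either way round below 0.14 rad and angle between case_b's own z axis and vertical below 0.06 rad and z of case_b in the frame of slab between 0.013 and 0.023 m) and contact force between the fingers and case_b below 0.1 N))), for 0.2 s.
2. all four cases stand in the pinwheel, let go, with the tray still on the bench ((((horizontal distance between case_a and slot0 below 0.012 m and angle between the x axis of case_a and the x axis of slab, either way round below 0.14 rad and angle between case_a's own z axis and vertical below 0.06 rad and z of case_a in the frame of slab between 0.013 and 0.023 m) and (horizontal distance between case_b and slot2 below 0.012 m and angle between the x axis of case_b and the x axis of slab, either way round below 0.14 rad and angle between case_b's own z axis and vertical below 0.06 rad and z of case_b in the frame of slab between 0.013 and 0.023 m)) or ((horizontal distance between case_a and slot2 below 0.012 m and angle between the x axis of case_a and the x axis of slab, either way round below 0.14 rad and angle between case_a's own z axis and vertical below 0.06 rad and z of case_a in the frame of slab between 0.013 and 0.023 m) and (horizontal distance between case_b and slot0 below 0.012 m and angle between the x axis of case_b and the x axis of slab, either way round below 0.14 rad and angle between case_b's own z axis and vertical below 0.06 rad and z of case_b in the frame of slab between 0.013 and 0.023 m))) and horizontal distance between case_c and slot1 below 0.012 m and angle between the x axis of each of case_c, case_d and the y axis of slab, either way round below 0.14 rad and angle between each of case_c, case_d's own z axis and vertical below 0.06 rad and z of case_c in the frame of slab between 0.013 and 0.023 m and horizontal distance between case_d and slot3 below 0.012 m and z of case_d in the frame of slab between 0.013 and 0.023 m and contact force between the fingers and case_a below 0.1 N and contact force between the fingers and case_b below 0.1 N and height (world z) of tray below 0.01 m), for 0.2 s.
3. the tray is lifted clear of the bench with the ball in its pocket (height (world z) of tray above 0.06 m and distance between ball_center and pocket below 0.009 m), for 0.2 s.
At the end, for the whole second after the job is handed in: fingers alone hold the tray, centre within 35 mm of the slab centre in plan, underside 92 to 206 mm above the bench, tilt under 7 deg, still, ball within 9 mm of its pocket seat; the four cases let go, flat on the slab, within 12 mm and 8 deg of their places ((((horizontal distance between case_a and slot0 below 0.012 m and angle between the x axis of case_a and the x axis of slab, either way round below 0.14 rad and angle between case_a's own z axis and vertical below 0.06 rad and z of case_a in the frame of slab between 0.013 and 0.023 m) and (horizontal distance between case_b and slot2 below 0.012 m and angle between the x axis of case_b and the x axis of slab, either way round below 0.14 rad and angle between case_b's own z axis and vertical below 0.06 rad and z of case_b in the frame of slab between 0.013 and 0.023 m)) or ((horizontal distance between case_a and slot2 below 0.012 m and angle between the x axis of case_a and the x axis of slab, either way round below 0.14 rad and angle between case_a's own z axis and vertical below 0.06 rad and z of case_a in the frame of slab between 0.013 and 0.023 m) and (horizontal distance between case_b and slot0 below 0.012 m and angle between the x axis of case_b and the x axis of slab, either way round below 0.14 rad and angle between case_b's own z axis and vertical below 0.06 rad and z of case_b in the frame of slab between 0.013 and 0.023 m))) and horizontal distance between case_c and slot1 below 0.012 m and angle between the x axis of each of case_c, case_d and the y axis of slab, either way round below 0.14 rad and angle between each of case_c, case_d's own z axis and vertical below 0.06 rad and z of case_c in the frame of slab between 0.013 and 0.023 m and horizontal distance between case_d and slot3 below 0.012 m and z of case_d in the frame of slab between 0.013 and 0.023 m and contact force between the fingers and case_a below 0.1 N and contact force between the fingers and case_b below 0.1 N and contact force between the fingers and case_c below 0.1 N and contact force between the fingers and case_d below 0.1 N and horizontal distance between tray and slab below 0.035 m and height (world z) of tray between 0.092 and 0.206 m and angle between tray's own z axis and vertical below 0.12 rad and linear speed of tray below 0.03 m/s and distance between ball_center and pocket below 0.009 m and contact force between the fingers and tray above 1 N and contact force between tray and case_a below 0.05 N and contact force between tray and case_b below 0.05 N and contact force between tray and case_c below 0.05 N and contact force between tray and case_d below 0.05 N and contact force between tray and slab below 0.05 N); the arm keeps its last pose, push and grip.
It fails at once if the tray tips more than about 25 degrees (angle between tray's own z axis and vertical above 0.44 rad).
It fails at once if the ball leaves its pocket (distance between ball_center and pocket above 0.014 m).
It fails at once if the robot touches the ball (contact force between any of the fingers, the arm and ball above 0.1 N).
It fails at once if a blue case is pushed more than 20 mm (distance of any of case_c, case_d from where it was at the start of the episode above 0.02 m).
It fails at once if another thing on the bench is displaced more than 30 mm (distance of any of wrench, screwdriver, mug, grease_jar, hub, lockring from where it was at the start of the episode above 0.03 m).
It also fails if it takes over 72 s, if anything falls off the work surface, if the arm or the gripper's body presses on something with over 40 N, if the wrist force passes 120 N, or if a joint passes its speed limit or range.

## Working session

There is one attempt and no reset: what is moved stays moved. The work goes in short steps, Python scripts to look and compute and a tool call to move; the robot and the scene stay as the last step left them, time stands still between calls to the robot, and variables do not carry over. Pictures are saved under pics/ and viewed, at most 10 in all, crops included, and the job is handed in when it is done.

Besides the shell and the picture viewer there is one more tool, called after "Emit:" in YAML: its name, and indented under it one key for each argument. play_rows: Moves the arm, as the interface text tells. Its arguments: {"type":"object","properties":{"motion":{"type":"array","items":{"type":"array"}},"gripper":{"type":"number"},"squeeze":{"type":"number"}},"required":["motion"]}

```bash
mkdir -p pics; cat > h.py <<'E'
import numpy as np,cv2
from bench import sensors,optics,job
def cam(n):
    c=optics.camera(n); return c
def pts(c):
    d=c["depth"].astype(float);K=c["mtx"];T=np.linalg.inv(c["camera_from_world"])
    v,u=np.mgrid[:d.shape[0],:d.shape[1]]
    P=np.stack([(u-K[0,2])/K[0,0]*d,-(v-K[1,2])/K[1,1]*d,-d,np.ones_like(d)],-1)
    return (P@T.T)[...,:3]
def onplane(c,uv,z):
    K=c["mtx"];T=np.linalg.inv(c["camera_from_world"]);uv=np.atleast_2d(uv).astype(float)
    r=np.c_[(uv[:,0]-K[0,2])/K[0,0],-(uv[:,1]-K[1,2])/K[1,1],-np.ones(len(uv))]@T[:3,:3].T
    o=T[:3,3];return o+r*((z-o[2])/r[:,2])[:,None]
def save(n,im):cv2.imwrite(f"pics/{n}.png",im[...,::-1])
E
python3 - <<'E'
from h import *
for n in("top","side"):
    c=cam(n);save(n,c["image"]);np.savez(n,**c);print(n,c["mtx"].tolist(),np.linalg.inv(c["camera_from_world"])[:3].round(2).tolist(),[k for k in c])
print(sensors.sense())
E
```

```text
top [[454.1922088897061, 0.0, 277.19973812128757], [0.0, 454.1922088897061, 207.0086866866756], [0.0, 0.0, 1.0]] [[-0.01, 0.98, -0.18, 362.32], [-1.0, -0.02, -0.03, 51.17], [-0.03, 0.18, 0.98, 1041.16]] ['image', 'depth', 'mtx', 'camera_from_world']
side [[520.4563476747726, 0.0, 267.50364241523476], [0.0, 520.4563476747726, 220.66856260355766], [0.0, 0.0, 1.0]] [[-0.98, 0.1, -0.15, 358.46], [-0.19, -0.61, 0.77, 1118.12], [-0.01, 0.78, 0.62, 926.95]] ['image', 'depth', 'mtx', 'camera_from_world']
{'t': 0.1, 'qpos': array([-1.39980300e+00,  2.59234546e-01,  1.53595138e+00, -2.57856069e-06,
        1.34800764e+00, -2.02777739e-01]), 'joint_velocities': array([-0.00018624, -0.00168039, -0.00238073, -0.00114092,  0.00043658,
        0.00119271]), 'joint_torque': array([ 2.62536552e-03, -4.38210440e+01, -2.84641957e+01,  7.20455032e-02,
        3.62836907e-02, -6.33515947e-05]), 'tcp_pos': array([ 200.76889845, -511.52562315,  217.92892573]), 'tcp_rot': array([ 9.82587298e-01,  1.85799787e-01,  1.14634949e-05, -8.00377959e-04]), 'force': array([ 0.48861424,  0.63083304, -0.80077874]), 'moment': array([-0.00508747,  0.00766196,  0.00018343]), 'gripper_force': 0.0, 'grip_width': 93.04301333160937}
```

View pics/top.png

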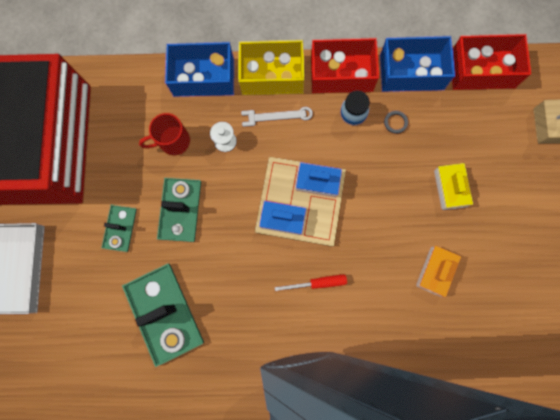

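View pics/side.png

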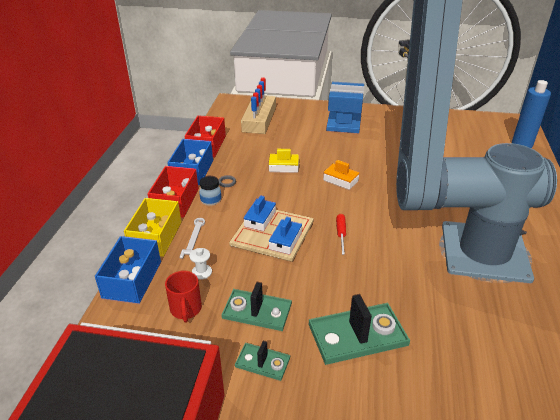

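The top view shows the slab at about (301,202), the yellow case at (455,186) and the orange case at (440,271). Three trays could be taken for the target: (119,228) small, (180,210) middle and (163,315) large. By the description it is the middle one at (180,210), with its ball near (178,229) and bearing near (181,189). I'll measure it and check in a crop.

```bash
cat >> h.py <<'E'
def rect(P):
    (cx,cy),(w,h),a=cv2.minAreaRect(P[:,:2].astype(np.float32))
    if w<h:w,h,a=h,w,a+90
    return np.round([cx,cy,w,h,(a+90)%180-90],1)
def hsv(c):return cv2.cvtColor(c["image"],cv2.COLOR_RGB2HSV)
BOX=dict(orange=((400,235,480,310),(8,19)),yellow=((420,150,490,225),(22,35)),blue1=((295,155,350,200),(100,125)),blue2=((250,195,308,240),(100,125)))
def lid(c,box,hr,smin=150,z0=25,z1=100):
    H=hsv(c);P=pts(c);m=np.zeros(H.shape[:2],bool);x0,y0,x1,y1=box
    m[y0:y1,x0:x1]=True
    m&=(H[...,0]>=hr[0])&(H[...,0]<=hr[1])&(H[...,1]>=smin)&(H[...,2]>60)&(P[...,2]>z0)&(P[...,2]<z1)
    return m,P
E
python3 - <<'E'
from h import *
c=dict(np.load("top.npz"));H=hsv(c);P=pts(c)
for n,(b,hr) in BOX.items():
    o=18 if 'blue' in n else 0
    m,_=lid(c,b,hr); z=P[m][:,2]
    A=m&(P[...,2]<42+o)&(P[...,2]>28+o); B=m&(P[...,2]>58+o)
    print(n,m.sum(),'lid',rect(P[A]),np.median(P[A][:,2]).round(1),'rib',rect(P[B]),np.median(P[B][:,2]).round(1))
# slab
m=np.zeros(m.shape,bool);m[145:255,240:360]=1
A=m&(P[...,2]>12)&(P[...,2]<24); print('slab',A.sum(),rect(P[A]),np.median(P[A][:,2]))
R=A&((H[...,0]<6)|(H[...,0]>172))&(H[...,1]>110); print('red',R.sum(),rect(P[R]))
for n,b in dict(small=(95,195,145,260),mid=(150,165,212,255),big=(115,255,215,370)).items():
    m=np.zeros(m.shape,bool);m[b[1]:b[3],b[0]:b[2]]=1
    g=m&(H[...,0]>60)&(H[...,0]<95)&(H[...,1]>90); k=m&(P[...,2]>60)&(H[...,2]<60)
    print(n,g.sum(),rect(P[g]),np.median(P[g][:,2]).round(1),'handle',k.sum(),rect(P[k]) if k.sum()>3 else '',P[k][:,2].max() if k.sum() else '')
save("crop",cv2.resize(c["image"][160:260,95:215],None,fx=5,fy=5,interpolation=cv2.INTER_CUBIC))
E
```

```text
orange 1244 lid [ 401.4 -271.8   96.9   61.3  -24.3] 34.5 rib [ 401.1 -271.3   44.    15.1  -24.4] 68.1
yellow 1110 lid [ 592.4 -319.6   95.3   61.3    6.7] 34.4 rib [ 592.1 -318.6   44.    15.3    6.8] 67.6
blue1 998 lid [609.4 -12.   91.3  57.3  79.6] 52.6 rib [608.8 -12.3  42.9  14.7  80.5] 85.7
blue2 1019 lid [522.7  70.1  91.1  55.9  78.5] 52.6 rib [522.4  69.4  43.3  14.2  79.8] 86.3
slab 3573 [565.9  28.3 180.6 180.3 -11. ] 18.566001518689404
red 0 [0. 0. 0. 0. 0.]
small 696 [465.  261.1 456.4 100.6  76.4] 6.8 handle 1  1041.1583355287898
mid 1475 [504.2 193.8 370.8 156.1  68. ] 9.0 handle 152 [468.8 185.4 341.3  30.4  56.7] 1041.1583355287898
big 3209 [364.1 238.4 336.6 188.  -64.5] 11.8 handle 342 [315.3 338.   64.3  18.3 -65.5] 103.46088245602778
```

View pics/crop.png

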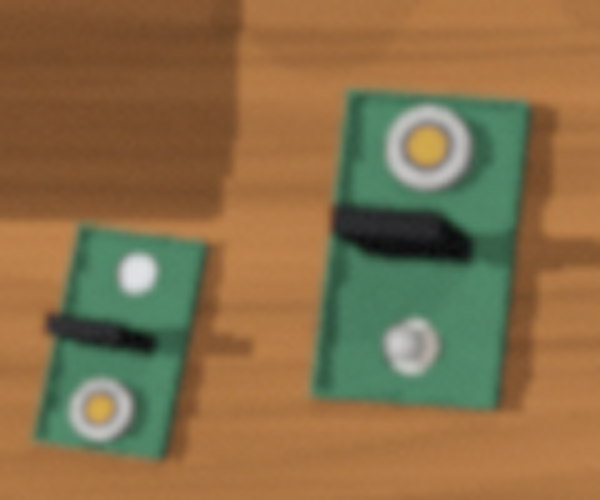

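The crop shows the right-hand, middle-sized tray with the steel ball in its pocket at crop (411,346) and the bearing at (427,147), so that is the target. Next I'll measure it and plan the first reach.

```bash
cat >> h.py <<'E'
from scipy.spatial.transform import Rotation as R
def plan(x,y,z,yaw,s=None):
    s=s or sensors.sense();M=R.from_quat(s["tcp_rot"]).as_matrix()
    a=np.degrees(np.arctan2(M[1,0],M[0,0]))
    print("tcp",s["tcp_pos"].round(1),"yaw",a.round(2),"tilt",np.degrees(np.arccos(-M[2,2])).round(2),"shift mm",(M.T@(np.array([x,y,z])-s["tcp_pos"])).round(1),"turn",round(-((yaw-a+90)%180-90),2),"w",s["grip_width"].round(1),s["gripper_force"],"t",s["t"])
E
python3 - <<'E'
from h import *
c=dict(np.load("top.npz"));H=hsv(c);P=pts(c)
m=np.zeros(H.shape[:2],bool);m[165:255,150:212]=1;m&=c["depth"]>0
g=m&(H[...,0]>60)&(H[...,0]<95)&(H[...,1]>90)&(P[...,2]>4)&(P[...,2]<20);k=m&(P[...,2]>68)&(P[...,2]<80)
print(rect(P[g]),'handle',k.sum(),rect(P[k]),np.median(P[k][:,2]))
b=m&(P[...,2]>17)&(P[...,2]<25)&(H[...,1]<60)
for q in (b&(np.mgrid[:420,:560][0]<205),b&(np.mgrid[:420,:560][0]>215)):print(q.sum(),P[q].mean(0))
plan(401.3,-271.6,150,-24.4)
E
```

```text
[551.7 309.7 140.   84.2  -4.9] handle 154 [551.2 310.   50.4  14.5  84.8] 74.17863282562837
139 [595.44049787 305.12957806  20.12138547]
43 [504.59913402 314.14471552  21.17995501]Traceback (most recent call last):
  File "<stdin>", line 8, in <module>
  File "h.py", line 30, in plan
    print("tcp",s["tcp_pos"].round(1),"yaw",a.round(2),"tilt",np.degrees(np.arccos(-M[2,2])).round(2),"shift mm",(M.T@(np.array([x,y,z])-s["tcp_pos"])).round(1),"turn",round(-((yaw-a+90)%180-90),2),"w",s["grip_width"].round(1),s["gripper_force"],"t",s["t"])
                                                                                                                                                                                                          ^^^^^^^^^^^^^^^^^^^^^
AttributeError: 'float' object has no attribute 'round'
```

```bash
sed -i 's/s\["grip_width"\].round(1)/round(s["grip_width"],1)/' h.py
python3 - <<'E'
from h import *
plan(401.3,-271.6,150,-24.4)
E
```

```text
tcp [ 200.8 -511.5  217.9] yaw 21.42 tilt 0.09 shift mm [ 274.3 -150.    68.3] turn 45.82 w 93.0 0.0 t 0.1
```

Emit:
play_rows:
  motion:
    - [[0.04,-0.02,0.01],8]
    - [[0.09,-0.05,0.025],17]
    - [[0.145,-0.08,0.04],27]
    - [[0.2,-0.11,0.05],36]
    - [[0.245,-0.135,0.062],42]
    - [[0.274,-0.15,0.068],45.8]
    - [[0.274,-0.15,0.068],45.8]
    - [[0.274,-0.15,0.068],45.8]
  gripper: 0.4
  squeeze: 25

```text
t: 1.1
tcp_pos: [400.9, -272.8, 150.7]
tcp_rot: [0.978, -0.211, -0.0, 0.0]
force: [-0.3, 0.4, -0.0]
grip_width: 55.9
gripper_force: 0.0
```

```bash
python3 - <<'E'
from h import *
plan(401.3,-271.6,41,-24.4)
E
```

```text
tcp [ 400.9 -272.8  150.7] yaw -24.3 tilt 0.03 shift mm [-1.000e-01 -1.300e+00  1.097e+02] turn 0.1 w 55.9 0.0 t 1.1
```

Emit:
play_rows:
  motion:
    - [[0,-0.001,0.04],0]
    - [[0,-0.001,0.085],0]
    - [[0,-0.001,0.11],0]
    - [[0,-0.001,0.11],0]

```text
t: 1.6
tcp_pos: [399.8, -271.6, 39.2]
tcp_rot: [0.977, -0.212, -0.002, -0.001]
force: [0.4, -0.2, 1.4]
grip_width: 55.8
gripper_force: 0.0
```

Emit:
play_rows:
  motion:
    - [[0,0,0],0]
    - [[0,0,0],0]
    - [[0,0,0],0]
    - [[0,0,0],0]
    - [[0,0,0],0]
    - [[0,0,0],0]
  gripper: 1

```text
t: 2.35
tcp_pos: [401.8, -271.7, 41.0]
tcp_rot: [0.977, -0.211, 0.0, 0.0]
force: [-1.6, -0.1, 4.8]
grip_width: 13.8
gripper_force: 25.0
```

Emit:
play_rows:
  motion:
    - [[0,0,-0.01],0]
    - [[0,0,-0.04],0]
    - [[0,0,-0.08],0]
    - [[0,0,-0.11],0]
    - [[0,0,-0.12],0]
    - [[0,0,-0.12],0]

```text
t: 3.1
tcp_pos: [401.5, -271.2, 160.6]
tcp_rot: [0.977, -0.211, 0.0, 0.0]
force: [-0.2, 1.0, -2.7]
grip_width: 14.0
gripper_force: 25.0
```

```bash
python3 - <<'E'
from h import *
c=cam("side")
save("lift",cv2.resize(c["image"][80:300,200:460],None,fx=3,fy=2.7))
plan(606.5,71.6,160,-10.6)
E
```

```text
tcp [ 401.1 -270.8  159.7] yaw -24.38 tilt 0.09 shift mm [ 4.570e+01 -3.967e+02 -1.000e-01] turn -13.78 w 13.9 24.99848484992981 t 3.15
```

View pics/lift.png

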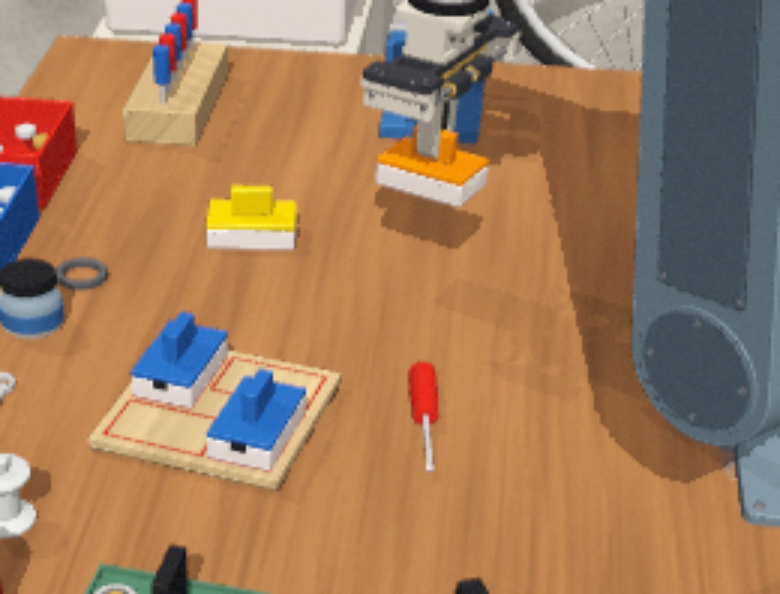

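The case hangs level in the fingers at crop (432,165). I'll carry it to slot2.

Emit:
play_rows:
  motion:
    - [[0.005,-0.04,0],-1]
    - [[0.011,-0.095,0],-4]
    - [[0.018,-0.155,0],-7]
    - [[0.025,-0.215,0],-9]
    - [[0.032,-0.275,0],-11]
    - [[0.039,-0.335,0],-13]
    - [[0.044,-0.38,0],-13.8]
    - [[0.0457,-0.397,0],-13.8]

```text
t: 4.15
tcp_pos: [606.8, 73.9, 158.2]
tcp_rot: [0.996, -0.091, -0.002, -0.0]
force: [-0.1, -1.2, -2.9]
grip_width: 13.9
gripper_force: 25.0
```

Emit:
play_rows:
  motion:
    - [[0,0,0],0]
    - [[0,0,0],0]
    - [[0,0,0],0]

```text
t: 4.53
tcp_pos: [606.6, 69.8, 160.6]
tcp_rot: [0.996, -0.093, -0.0, 0.0]
force: [0.1, 0.9, -3.5]
grip_width: 13.4
gripper_force: 25.0
```

```bash
python3 - <<'E'
from h import *
c=cam("top")
m,P=lid(c,(230,100,360,260),(8,19),z0=100,z1=220)
z=P[m][:,2];print(m.sum(),np.percentile(z,[5,50,95]))
A=m&(abs(P[...,2]-np.median(z))<6);print(rect(P[A]))
plan(606.5,71.6,75,-10.6)
E
```

```text
513 [151.59737295 154.54889715 187.08180076]
[579.7  75.9  59.9  40.1  79.2]
tcp [606.7  69.9 160.8] yaw -10.69 tilt 0.02 shift mm [-0.5 -1.6 85.8] turn -0.09 w 13.8 24.99845176935196 t 4.575
```

Emit:
play_rows:
  motion:
    - [[0,-0.001,0.03],0]
    - [[0,-0.001,0.06],0]
    - [[0,-0.001,0.085],0]
    - [[0,-0.001,0.095],0]
    - [[0,-0.001,0.098],0]
    - [[0,-0.001,0.1],0]
    - [[0,-0.001,0.102],0]
    - [[0,-0.001,0.102],0]

```text
t: 5.58
tcp_pos: [607.5, 72.3, 59.1]
tcp_rot: [0.996, -0.092, 0.0, -0.0]
force: [0.2, -0.4, -2.0]
grip_width: 14.5
gripper_force: 25.0
```

Emit:
play_rows:
  motion:
    - [[0,0,0],0]
    - [[0,0,0],0]
    - [[0,0,0],0]
    - [[0,0,0],0]
  gripper: 0.55

```text
t: 6.08
tcp_pos: [607.4, 72.3, 58.8]
tcp_rot: [0.996, -0.092, 0.0, -0.0]
force: [0.3, 0.3, 0.8]
grip_width: 41.4
gripper_force: 0.0
```

Emit:
play_rows:
  motion:
    - [[0,0,-0.02],0]
    - [[0,0,-0.06],0]
    - [[0,0,-0.11],0]
    - [[0,0,-0.14],0]
    - [[0,0,-0.14],0]

```text
t: 6.7
tcp_pos: [609.0, 72.2, 201.7]
tcp_rot: [0.996, -0.092, 0.003, -0.0]
force: [-0.6, -0.3, 0.0]
grip_width: 41.7
gripper_force: 0.0
```

```bash
python3 - <<'E'
from h import *
plan(592.2,-319,160,6.8)
E
```

```text
tcp [609.   72.2 201.7] yaw -10.58 tilt 0.35 shift mm [ 55.1 387.7  41.7] turn -17.38 w 41.7 0.0 t 6.7
```

Emit:
play_rows:
  motion:
    - [[0.006,0.04,0],-2]
    - [[0.015,0.1,0],-5]
    - [[0.024,0.16,0],-8]
    - [[0.033,0.22,0],-11]
    - [[0.042,0.28,0.01],-13]
    - [[0.05,0.34,0.025],-15]
    - [[0.056,0.378,0.035],-17]
    - [[0.057,0.3875,0.039],-17.4]

```text
t: 7.7
tcp_pos: [590.4, -321.1, 156.2]
tcp_rot: [0.998, 0.058, -0.002, -0.001]
force: [-0.4, 0.9, -0.2]
grip_width: 41.9
gripper_force: 0.0
```

Emit:
play_rows:
  motion:
    - [[0,0,0],0]
    - [[0,0,0],0]
    - [[0,0,0],0]

```text
t: 8.07
tcp_pos: [592.7, -317.6, 160.3]
tcp_rot: [0.998, 0.06, 0.0, 0.0]
force: [0.5, 0.4, 0.2]
grip_width: 42.1
gripper_force: 0.0
```

```bash
python3 - <<'E'
from h import *
plan(592.2,-319,41,6.8)
c=cam("top")
for n,b,hr,o in(("orange",(230,140,380,260),(8,19),18),("blue1",*BOX["blue1"],18),("blue2",*BOX["blue2"],18)):
    m,P=lid(c,b,hr)
    A=m&(P[...,2]<42+o)&(P[...,2]>28+o); B=m&(P[...,2]>58+o)
    print(n,'lid',rect(P[A]),np.median(P[A][:,2]).round(1),'rib',rect(P[B]))
save("placed1",cv2.resize(c["image"][140:320,230:500],None,fx=2.9,fy=2.9))
E
```

```text
tcp [ 592.7 -317.6  160.3] yaw 6.92 tilt 0.05 shift mm [ -0.8   1.3 119.3] turn 0.12 w 42.1 0.0 t 8.075
orange lid [608.1  73.2  94.8  60.4 -10.4] 52.6 rib [607.1  73.2  44.   13.9 -11.5]
blue1 lid [609.7 -11.6  91.7  57.3  79.7] 52.6 rib [608.4 -12.4  43.2  14.5  80.1]
blue2 lid [523.3  70.2  91.1  56.6  79.2] 52.5 rib [522.7  69.3  43.7  14.7  78.6]
```

View pics/placed1.png

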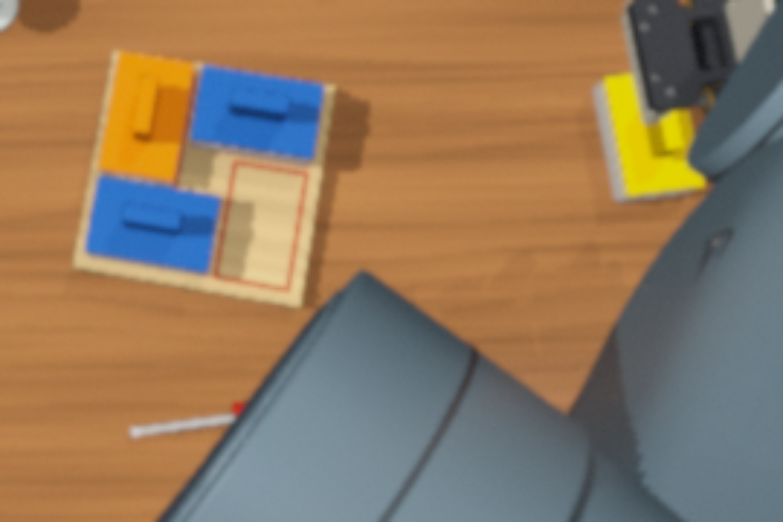

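The orange case sits flat in slot2 at crop (148,115), about 1.5 mm off, and the blue cases have not moved. Next I'll grasp the yellow case.

Emit:
play_rows:
  motion:
    - [[-0.001,0.001,0.04],0]
    - [[-0.001,0.001,0.085],0]
    - [[-0.001,0.001,0.115],0]
    - [[-0.001,0.001,0.119],0]
    - [[-0.001,0.001,0.119],0]

```text
t: 8.75
tcp_pos: [592.0, -320.2, 41.7]
tcp_rot: [0.998, 0.06, 0.001, 0.0]
force: [-0.4, -0.9, 0.3]
grip_width: 42.0
gripper_force: 0.0
```

Emit:
play_rows:
  motion:
    - [[0,0,0],0]
    - [[0,0,0],0]
    - [[0,0,0],0]
    - [[0,0,0],0]
    - [[0,0,0],0]
  gripper: 1

```text
t: 9.38
tcp_pos: [591.5, -320.6, 41.3]
tcp_rot: [0.998, 0.059, 0.0, 0.0]
force: [-0.1, -0.4, 4.3]
grip_width: 13.6
gripper_force: 25.0
```

Emit:
play_rows:
  motion:
    - [[0,0,-0.01],0]
    - [[0,0,-0.04],0]
    - [[0,0,-0.08],0]
    - [[0,0,-0.11],0]
    - [[0,0,-0.12],0]
    - [[0,0,-0.12],0]
    - [[0,0,-0.12],0]

```text
t: 10.25
tcp_pos: [590.4, -319.5, 158.6]
tcp_rot: [0.998, 0.059, -0.001, -0.001]
force: [-0.1, -0.1, -3.5]
grip_width: 13.8
gripper_force: 25.0
```

```bash
python3 - <<'E'
from h import *
plan(525.1,-14.9,160,-10.6)
E
```

```text
tcp [ 590.4 -319.5  158.6] yaw 6.82 tilt 0.2 shift mm [ -28.7 -310.2   -0.5] turn 17.42 w 13.8 24.997193813323975 t 10.25
```

Emit:
play_rows:
  motion:
    - [[-0.003,-0.03,0],2]
    - [[-0.008,-0.085,0],5]
    - [[-0.013,-0.14,0],8]
    - [[-0.018,-0.195,0],11]
    - [[-0.023,-0.245,0],14]
    - [[-0.027,-0.285,0],16]
    - [[-0.029,-0.305,0],17.4]
    - [[-0.0295,-0.311,0],17.4]

```text
t: 11.25
tcp_pos: [523.9, -13.5, 159.5]
tcp_rot: [0.996, -0.091, -0.001, -0.0]
force: [0.5, -0.5, -3.0]
grip_width: 13.9
gripper_force: 25.0
```

Emit:
play_rows:
  motion:
    - [[0,0,0],0]
    - [[0,0,0],0]
    - [[0,0,0],0]
    - [[0,0,0],0]

```text
t: 11.75
tcp_pos: [525.2, -15.5, 160.6]
tcp_rot: [0.996, -0.093, -0.0, 0.0]
force: [0.4, -0.8, -2.9]
grip_width: 13.6
gripper_force: 25.0
```

```bash
python3 - <<'E'
from h import *
c=cam("top")
m,P=lid(c,(230,100,400,290),(22,35),z0=100,z1=220)
z=P[m][:,2];print(m.sum(),np.percentile(z,[5,50,95]))
A=m&(abs(P[...,2]-np.median(z))<6);print(rect(P[A]))
a=np.radians(-10.6);d=P[A][:,:2]-[525.1,-14.9]
print("along slab x",np.percentile(d@[np.cos(a),np.sin(a)],[1,99]),"y",np.percentile(d@[-np.sin(a),np.cos(a)],[1,99]))
plan(525.1,-14.9,60,-10.6)
E
```

```text
450 [151.54461358 154.19882229 165.89659481]
[496.6  -9.1  59.7  34.6  79.3]
along slab x [-46.0905496  -15.35756548] y [-28.76729065  29.63180339]
tcp [525.2 -15.3 160.6] yaw -10.63 tilt 0.0 shift mm [-1.000e-01 -4.000e-01  1.006e+02] turn -0.03 w 13.8 24.9972465634346 t 11.8
```

Emit:
play_rows:
  motion:
    - [[-0.001,0,0.03],0]
    - [[-0.001,0,0.06],0]
    - [[-0.001,0,0.085],0]
    - [[-0.001,0,0.095],0]
    - [[-0.001,0,0.098],0]
    - [[-0.001,0,0.1],0]
    - [[-0.001,0,0.102],0]
    - [[-0.001,0,0.102],0]

```text
t: 12.8
tcp_pos: [524.7, -14.9, 59.3]
tcp_rot: [0.996, -0.092, 0.001, 0.0]
force: [0.3, -0.5, -1.6]
grip_width: 13.8
gripper_force: 25.0
```

Emit:
play_rows:
  motion:
    - [[0,0,0],0]
    - [[0,0,0],0]
    - [[0,0,0],0]
    - [[0,0,0],0]
  gripper: 0.55

```text
t: 13.3
tcp_pos: [524.1, -14.7, 58.7]
tcp_rot: [0.996, -0.092, 0.0, 0.0]
force: [-0.2, 0.2, -0.2]
grip_width: 41.9
gripper_force: 0.0
```

Emit:
play_rows:
  motion:
    - [[0,0,-0.02],0]
    - [[0,0,-0.06],0]
    - [[0,0,-0.11],0]
    - [[0,0,-0.14],0]
    - [[0,0,-0.14],0]
    - [[0,0,-0.14],0]

```text
t: 14.05
tcp_pos: [523.3, -14.5, 197.5]
tcp_rot: [0.996, -0.092, -0.001, -0.0]
force: [0.4, -0.3, 0.0]
grip_width: 41.8
gripper_force: 0.0
```

```bash
python3 - <<'E'
from h import *
plan(551.2,310,200,-95.2)
E
```

```text
tcp [523.3 -14.5 197.5] yaw -10.58 tilt 0.1 shift mm [ -32.2 -324.1   -2.4] turn 84.62 w 41.8 0.0 t 14.05
```

Emit:
play_rows:
  motion:
    - [[-0.004,-0.03,0],-8]
    - [[-0.009,-0.08,0],-18]
    - [[-0.014,-0.13,0],-28]
    - [[-0.019,-0.18,0],-38]
    - [[-0.024,-0.23,0],-48]
    - [[-0.028,-0.275,0],-58]
    - [[-0.03,-0.305,0],-68]
    - [[-0.032,-0.324,0],-78]

```text
t: 15.05
tcp_pos: [550.9, 311.0, 195.8]
tcp_rot: [0.83, 0.558, -0.002, -0.001]
force: [0.2, 0.8, -0.3]
grip_width: 41.7
gripper_force: 0.0
```

Emit:
play_rows:
  motion:
    - [[0,0,0],-9]
    - [[0,0,0],-17.4]
    - [[0,0,0],-17.4]
    - [[0,0,0],-17.4]

```text
t: 15.55
tcp_pos: [551.7, 309.4, 197.4]
tcp_rot: [0.739, 0.673, -0.001, -0.0]
force: [-0.6, -0.2, 0.5]
grip_width: 41.8
gripper_force: 0.0
```

```bash
python3 - <<'E'
from h import *
plan(551.2,310,39,84.8)
c=cam("top")
for n,b,hr,o in(("orange",(230,140,380,260),(8,19),18),("yellow",(290,180,380,270),(22,35),18),("blue1",*BOX["blue1"],18),("blue2",*BOX["blue2"],18)):
    m,P=lid(c,b,hr)
    A=m&(P[...,2]<42+o)&(P[...,2]>28+o); B=m&(P[...,2]>58+o)
    if B.sum()>9:print(n,'lid',rect(P[A]),np.median(P[A][:,2]).round(1),'rib',rect(P[B]))
save("placed2",cv2.resize(c["image"][140:320,130:400],None,fx=2.9,fy=2.9))
E
```

```text
tcp [551.7 309.4 197.4] yaw 84.65 tilt 0.12 shift mm [  0.7  -0.2 158.4] turn -0.15 w 41.8 0.0 t 15.55
orange lid [608.2  73.   95.   60.2 -10.5] 52.4 rib [606.9  73.4  43.4  14.1 -10.6]
yellow lid [525.5 -13.9  94.3  59.4 -10.6] 52.5 rib [524.7 -14.   43.4  14.1 -10.9]
blue1 lid [609.3 -11.5  91.8  56.9  79.9] 52.5 rib [609.1 -12.4  42.9  15.7  81.1]
blue2 lid [523.1  69.9  91.1  56.4  78.7] 52.6 rib [522.6  69.4  43.6  14.3  79.4]
```

View pics/placed2.png

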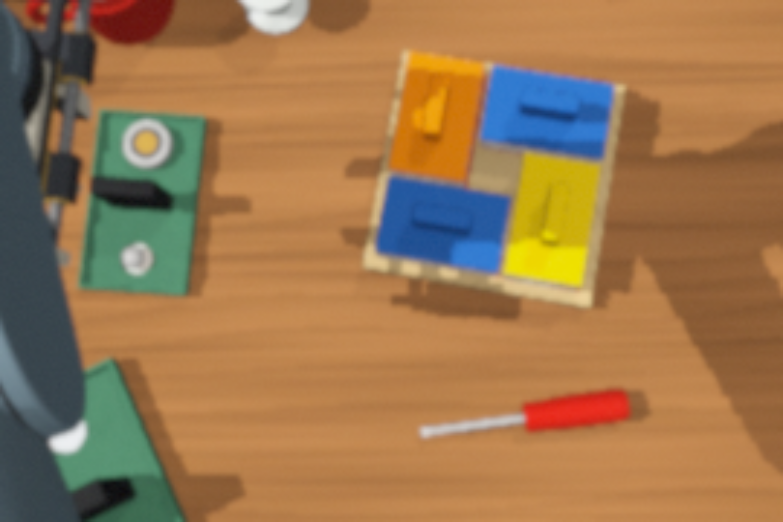

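All four cases are in place, each within about 2 mm (yellow at crop (555,215), orange at (437,115)). The tray is untouched at crop (143,200), its ball at (137,258). I'll go down on the handle.

Emit:
play_rows:
  motion:
    - [[0,0,0.03],0]
    - [[0,0,0.07],0]
    - [[0,0,0.11],0]
    - [[0,0,0.14],0]
    - [[0,0,0.153],0]
    - [[0,0,0.158],0]
    - [[0,0,0.158],0]
    - [[0,0,0.158],0]

```text
t: 16.6
tcp_pos: [553.0, 310.0, 42.0]
tcp_rot: [0.738, 0.674, 0.001, 0.0]
force: [0.5, 0.3, -0.5]
grip_width: 41.8
gripper_force: 0.0
```

Emit:
play_rows:
  motion:
    - [[0,0,0],0]
    - [[0,0,0],0]
    - [[0,0,0],0]
    - [[0,0,0],0]
    - [[0,0,0],0]
    - [[0,0,0],0]
  gripper: 1
  squeeze: 40

```text
t: 17.35
tcp_pos: [552.1, 309.7, 40.8]
tcp_rot: [0.738, 0.674, -0.0, -0.0]
force: [-1.9, -0.3, 2.2]
grip_width: 13.5
gripper_force: 40.0
```

Emit:
play_rows:
  motion:
    - [[0,0,-0.003],0]
    - [[0,0,-0.009],0]
    - [[0,0,-0.018],0]
    - [[0,0,-0.028],0]
    - [[0,0,-0.037],0]
    - [[0,0,-0.044],0]
    - [[0,0,-0.048],0]
    - [[0,0,-0.05],0]

```text
t: 18.35
tcp_pos: [552.1, 309.7, 90.9]
tcp_rot: [0.738, 0.674, 0.0, 0.0]
force: [-0.4, -0.9, -4.3]
grip_width: 13.8
gripper_force: 40.0
```

```bash
python3 - <<'E'
from h import *
s=sensors.sense();print(s["force"],s["moment"],s["gripper_force"],s["grip_width"])
c=cam("side");save("lift2",cv2.resize(c["image"][230:390,180:420],None,fx=3.3,fy=3.3))
plan(551,310,200,84.8)
E
```

```text
[-0.37807051 -0.85027723 -4.25838468] [-0.10490677 -0.02679463  0.00597488] 39.996426701545715 13.795512798896851
tcp [552.1 309.7  91. ] yaw 84.82 tilt 0.01 shift mm [   0.2   -1.2 -109. ] turn 0.02 w 13.8 39.996596574783325 t 18.4
```

View pics/lift2.png

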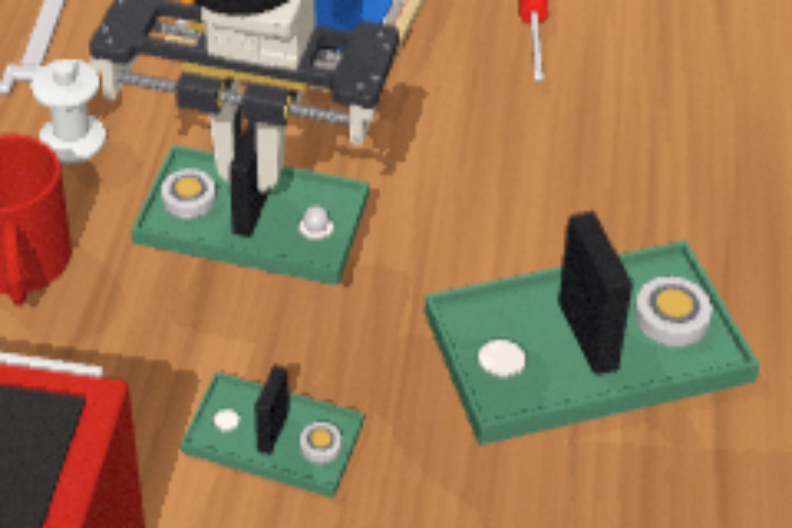

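The tray hangs level, with the ball seated at crop (316,220). I'll lift further and carry it smoothly.

Emit:
play_rows:
  motion:
    - [[0,0,-0.004],0]
    - [[0,0,-0.014],0]
    - [[0,0,-0.029],0]
    - [[0,0,-0.046],0]
    - [[0,0,-0.063],0]
    - [[0,0,-0.078],0]
    - [[0,0,-0.087],0]
    - [[0,0,-0.09],0]

```text
t: 19.4
tcp_pos: [552.3, 309.7, 181.4]
tcp_rot: [0.738, 0.674, 0.0, 0.0]
force: [0.2, -0.6, -3.9]
grip_width: 13.6
gripper_force: 40.0
```

Emit:
play_rows:
  motion:
    - [[-0.002,0,0],0]
    - [[-0.006,0.001,0],0]
    - [[-0.013,0.002,0],0]
    - [[-0.022,0.003,0],0]
    - [[-0.032,0.0045,0],0]
    - [[-0.043,0.006,0],0]
    - [[-0.055,0.0077,0],0]
    - [[-0.067,0.0094,0],0]

```text
t: 20.4
tcp_pos: [555.5, 241.1, 180.8]
tcp_rot: [0.738, 0.674, 0.0, 0.0]
force: [0.6, 0.4, -3.9]
grip_width: 13.8
gripper_force: 40.0
```

Emit:
play_rows:
  motion:
    - [[-0.012,0.0017,0],0]
    - [[-0.024,0.0034,0],0]
    - [[-0.036,0.005,0],0]
    - [[-0.048,0.0067,0],0]
    - [[-0.06,0.0084,0],0]
    - [[-0.072,0.01,0],0]
    - [[-0.084,0.0118,0],0]
    - [[-0.096,0.0135,0],0]

```text
t: 21.4
tcp_pos: [560.3, 144.4, 180.7]
tcp_rot: [0.738, 0.674, 0.0, 0.0]
force: [0.7, -0.5, -4.8]
grip_width: 13.8
gripper_force: 40.0
```

Emit:
play_rows:
  motion:
    - [[-0.012,0.0017,0],0]
    - [[-0.024,0.0034,0],0]
    - [[-0.036,0.005,0],0]
    - [[-0.048,0.0067,0],0]
    - [[-0.059,0.0083,0],0]
    - [[-0.069,0.0097,0],0]
    - [[-0.078,0.011,0],0]
    - [[-0.086,0.012,0],0]

```text
t: 22.4
tcp_pos: [564.4, 58.0, 180.7]
tcp_rot: [0.738, 0.674, 0.0, 0.0]
force: [-0.0, 0.2, -3.0]
grip_width: 14.0
gripper_force: 40.0
```

Emit:
play_rows:
  motion:
    - [[-0.007,0.001,0],0]
    - [[-0.013,0.002,0],0]
    - [[-0.018,0.0025,0],0]
    - [[-0.022,0.003,0],0]
    - [[-0.025,0.0035,0],0]
    - [[-0.027,0.004,0],0]
    - [[-0.028,0.004,0],0]
    - [[-0.028,0.004,0],0]

```text
t: 23.4
tcp_pos: [565.8, 30.3, 180.7]
tcp_rot: [0.738, 0.674, 0.0, -0.0]
force: [-0.1, 0.0, -4.1]
grip_width: 13.7
gripper_force: 40.0
```

Emit:
play_rows:
  motion:
    - [[0,0,0],0]
    - [[0,0,0],0]
    - [[0,0,0],0]
    - [[0,0,0],0]
    - [[0,0,0],0]
    - [[0,0,0],0]
    - [[0,0,0],0]
    - [[0,0,0],0]

```text
t: 24.4
tcp_pos: [565.9, 30.3, 180.7]
tcp_rot: [0.738, 0.674, 0.0, 0.0]
force: [-0.6, -0.1, -3.6]
grip_width: 14.0
gripper_force: 40.0
```

```bash
python3 - <<'E'
from h import *
plan(565.9,28.3,180,84.8)
print(sensors.sense()["joint_velocities"].round(3))
c=cam("side");P=pts(c);H=hsv(c)
m=np.zeros(H.shape[:2],bool);m[130:280,180:360]=1
g=m&(H[...,0]>60)&(H[...,0]<95)&(H[...,1]>90)&(P[...,2]>60)&(P[...,2]<300)
print(rect(P[g]),np.percentile(P[g][:,2],[2,50,98]));
A=np.c_[P[g][:,:2],np.ones(g.sum())];q=np.linalg.lstsq(A,P[g][:,2],rcond=None)[0];print("tilt deg",np.degrees(np.arctan(q[:2])))
save("end",cv2.resize(c["image"][120:300,170:400],None,fx=3.3,fy=3.3))
E
```

```text
tcp [565.9  30.3 180.7] yaw 84.82 tilt 0.0 shift mm [-2.   0.2  0.7] turn 0.02 w 14.0 39.99652326107025 t 24.4
[ 0.001  0.    -0.002 -0.002  0.001 -0.001]
[564.2  32.  146.2  93.7  -3.9] [140.92001554 147.7954024  154.57063531]
tilt deg [-0.14521023 -0.01601731]
```

View pics/end.png

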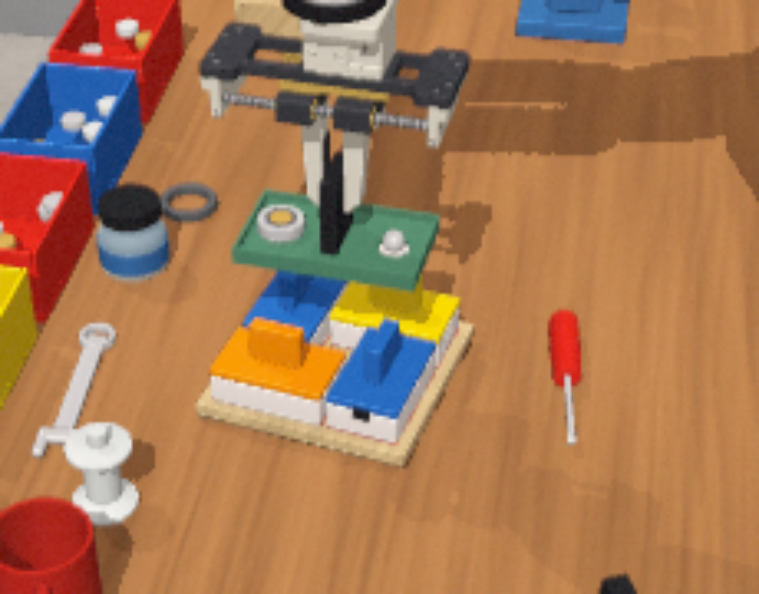

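The tray hangs level and still about 5 cm above the case grips, 2 mm from the slab centre. The ball is seated at crop (394,242), and the four cases are in the pinwheel below.

```bash
python3 -c "
from bench import job
print(job.finish_job())"
```

```text
the job is handed in; nothing more can be done
None
```

The job is handed in: the last measurements showed all four cases in the pinwheel within about 2 mm, and the tray held level and still about 5 cm above the grips with the ball in its pocket; the hand-in returned no verdict.

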